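# Close the macaron jar and serve one macaron with the tongs

### The job

A customer has bought the one macaron set out on the wooden board. First press the jar's lid fully home so that the rest stay crisp; then take the spring tongs, pick the macaron off the board with their jaws (no bare fingers on food) and finish holding it up in the tongs, at least 10 cm above the counter and still, as if for the customer to take it: do not put it down or let go. Leave the bun on the board, the price card and the bench scraper where they are.

Things in the scene. Friction and masses are not known exactly. Their poses are not given: they have to be found in the camera images.
- jar: round glass keeping jar with macarons in it, 100 mm across, 120 mm high to the rim, fixed on the counter; origin at the centre of its underside, z up
- lid_top (a point): centre of the flat top of the jar's wooden lid (a 98 mm disc, 14 mm thick, on a rubber gasket plug); 134 mm above the counter when the lid is home, up to 142 mm when it stands proud
- jar_lid (a joint): how far the lid has been pushed straight down into the jar, m: 0 = standing 8 mm proud, 0.008 = fully home (hard stop). It needs about 7 N of push all the way and stays where it is left
- tongs: steel spring tongs lying on their side, 250 mm long, 20 mm high. Origin on the underside, midway between the two black grips; x to the jaws, y to the left arm, z up. Hinge (wire ring) at x = -105 mm, jaws' centre at +109, tips at +136. Grips 74 mm long (x = -41 to +33), 19.5 mm high, 62 mm over their outer faces at x = 0 when open. Arms are sprung apart: lift them lightly squeezed
- tongs_arm (a joint): closing angle of the tongs, rad: 0 = open against a stop, 0.15 = closed on the macaron, 0.26 = end of travel. Jaws close twice as far as the grips are squeezed: 57 mm over the grips leaves the jaws 62 mm apart, 46 mm closes them on the macaron. The spring needs 6 N at the grips to start closing, 11 N at 0.15 rad, and opens the tongs again
- jaw_left (a point): middle of the inner face of the left jaw, at half its height (10 mm above the tongs' underside). The jaws are 20 mm high; open, they stand 72 mm apart here and 63 mm at the inturned tips, 80 mm over their backs
- jaw_right (a point): the same on the right jaw; the jaws' centre is midway between the two
- macaron: a round macaron lying flat on the board, 41 mm across and 24 mm thick, 20 g, two shells with a filling between; origin at the centre of its underside, z up
- board: low wooden serving board, 150 x 270 mm, top 12 mm above the counter, fixed; origin under its centre, y along its length. The macaron lies towards one end, the bun towards the other
- bun: plain round bun, 72 x 77 mm, 66 mm high, on the other half of the board, its centre about 130 mm from the macaron's; stays there
- price_card: small black price card in a wooden foot, 36 x 75 mm, 65 mm high, loose on the counter behind the board; stays there
- scraper: flat bench scraper with a wooden handle, 107 x 135 mm, 21 mm high, loose on the counter behind the tongs; stays there

How it is judged:
By the outcome, as a careful person would: the job done as asked, in the order asked, and still so for the second after the job is handed in, while the arm keeps its last pose, push and grip.
It also fails if it takes over 61 s, if anything falls off the work surface, if the arm or the gripper's body presses on something with over 40 N, if the wrist force passes 120 N, or if a joint passes its speed limit or range.

### The arm

A 6-joint arm with a two-finger parallel gripper is mounted at the origin on a cart in front of the work surface, level with it; the furniture and walls round the work are solid. World frame = base frame: x ahead of the robot, y to its left, z up, the work surface at z = 0. Lengths are in m, angles in rad, forces in N, time in s.
With the tool pointing down it reaches from about 0.375 to 0.975 m from the base axis. Payload 3.8 kg.
Tool frame: the origin (TCP) lies at the very end of the fingers, on their centre line; the grasp point (between the pads) lies bot.grip_point_offset behind it (bot.grip_point_offset is the distance from the TCP to the grasp point, in m); z points along the fingers, y is the line along which they close (so a half turn about z gives the same grasp; the last joint's range is limited). The gripper opens to 85 mm and grips with 20 to 120 N. Pads are 22 mm wide; open, the fingers measure 114 mm over their backs; the gripper's body (76 mm by 85 mm) begins 54 mm behind the grasp point. The pads swing forward as they close: fully open they stand 13 mm farther back than shut.
Start: joints at [1.069, 0.264, 1.604, -0, 1.274, -0.037], TCP at [0.303, 0.603, 0.231] pointing down, gripper open.
Joint ranges: [-2.63, 2.63], [-0.94, 2.18], [0.31, 2.57], [-1.31, 4.45], [0, 2.66], [-2.55, 2.55]. Speed limits (rad/s): [2.57, 2.57, 3.14, 3.14, 3.14, 3.14].

### API

Orientations are given as a rotation vector (axis times angle).
In Python, from workcell import bot, vision gives the robot as it stands.
- The arm moves only by the tool play_rows, never from a script. Its argument "rows" is a list of rows, each an object of numbers: "dx", "dy", "dz": the shift along the tool's x, y, z as a fraction of full scale; "roll": the turn about the tool's z as a fraction of full scale; "fingers": the closure, from 0 (fully open) to 1 (shut). In form: [{"dx": .., "dy": .., "dz": .., "roll": .., "fingers": ..}, ...]. A call has 1 to 20 rows; each row shifts and turns the commanded pose from where the row before left it, along the tool's axes as they then stand; what a row does not reach is not made up. Full scale, the value 1, is 0.04 m for a shift and 4 degrees for a turn. A row lasts 1/12 s, in which the tool goes at most 41.7 mm and 7.16 degrees, less where a joint would pass 70% of its speed; a pose out of reach is approached as far as the arm can. A call with a number of a shift or a turn outside -1 to 1 is refused whole. A call with a gripper value outside its range is refused whole. The fingers move at their own pace and stop on an object; "grip_force" is the grip in N (left out, the last holds). Time passes only in rows, so rows that do not move let the fingers close. It gives the time, the measured TCP pose, the force and the opening at its end, in the units of the state.
- bot.read_state(): the state, without advancing time (a new reading comes with each control period).
- vision.read_camera(name): name is "scene" or "side" or "wrist"; returns a dict with "pixels" (420x560x3 uint8, red, green, blue), "depth" (420x560 float32, m along the optical axis (not along the pixel's ray), 0 where there is no reading), "fx", "fy", "cx", "cy" (pixels), "R" (3x3) and "t" (3): a world point X has camera coordinates R X + t. Camera axes: x right, y down, z forward; pixel columns grow to the right and rows downward; lengths in m; the calibration is good to about 2 mm. The wrist camera is an equidistant fisheye: a pixel r from the principal point sees the ray r / f radians off the axis. A picture is of the moment at which its call begins.
- bot.finish_job(): hands the job in, once; it reports no verdict.
The state is a dict: "time": time; "q": joint angles; "joint_vel": joint speeds; "joint_torque": joint torques, N m; "tool_pos": TCP position; "tcp_rot": TCP orientation; "wrist_force": force on the tool from outside, world axes, zero at the start; "torque": the same for the moment, N m; "width": opening from 0.0 (shut) to 1.0 (fully open).
Only numpy, scipy, OpenCV 4.12 (cv2) and the standard library are available. Lean on these libraries where they do the work, as an engineer would, in place of code of your own. Each camera call takes 0.05 s, during which the arm holds its last target. There are 200 camera calls.

## Working session

There is one attempt and no reset: what is moved stays moved. The work goes in short steps, Python scripts to look and compute and a tool call to move; the robot and the scene stay as the last step left them, time stands still between calls to the robot, and variables do not carry over. Pictures are saved under pics/ and viewed, on a budget of 10 in all, crops included, one or two more only if the job needs it, and the job is handed in when it is done.

Besides the shell and the picture viewer there is one more tool, called after "Call:" as name(argument=value, ...), one argument or row to a line, values as JSON. play_rows: Moves the arm, as the interface text tells. Its arguments: {"type":"object","properties":{"rows":{"type":"array","items":{"type":"object","properties":{"dx":{"type":"number","minimum":-1,"maximum":1},"dy":{"type":"number","minimum":-1,"maximum":1},"dz":{"type":"number","minimum":-1,"maximum":1},"roll":{"type":"number","minimum":-1,"maximum":1},"fingers":{"type":"number"}}}},"grip_force":{"type":"number"}},"required":["rows"]}

```bash
mkdir -p pics
python3 - <<'E'
from workcell import bot, vision
import cv2, numpy as np
print(bot.read_state(), bot.grip_point_offset)
for n in ["scene","side"]:
    c=vision.read_camera(n); np.savez(f"{n}0.npz",**c)
    cv2.imwrite(f"pics/{n}0.png",c["pixels"][:,:,::-1]); print(n,c["R"],c["t"],c["fx"],c["cx"],c["cy"],(c["depth"]>0).mean())
E
```

```text
{'time': 0.0, 'q': array([ 1.06910071e+00,  2.64769287e-01,  1.60538743e+00, -2.24706293e-05,
        1.27370133e+00, -3.69294264e-02]), 'joint_vel': array([ 4.97090922e-05,  7.00182885e-04, -1.34676424e-03,  1.26063157e-03,
       -7.90885312e-04,  6.01794066e-04]), 'joint_torque': array([-2.33693763e-04, -5.15109408e+01, -3.67319870e+01, -3.70933076e-04,
        1.28739982e-02, -1.75140184e-05]), 'tool_pos': array([0.30221481, 0.60273892, 0.22994391]), 'tcp_rot': array([-0.72335546, -3.05658186,  0.00343855]), 'wrist_force': array([-1.03757832,  0.01210318,  0.05475962]), 'torque': array([ 0.03894204,  0.06495268, -0.01184467]), 'width': 0.9995765940410727} 0.0187
scene [[ 0.72371914 -0.69003393  0.00915283]
 [-0.37868661 -0.40819084 -0.83064835]
 [ 0.57691165  0.59769006 -0.55672214]] [-0.44764217  0.2966652   0.9001195 ] 407.2005478162478 279.991849855183 206.5102909015146 0.9921428571428571
side [[-0.99347465 -0.11133535 -0.02475003]
 [-0.02439634  0.41942526 -0.907462  ]
 [ 0.11141339 -0.90093668 -0.41940453]] [0.5703734  0.11216512 0.9851413 ] 422.88746405853345 288.41428795392204 207.45578431758628 0.9957440476190477
```

View pics/scene0.png

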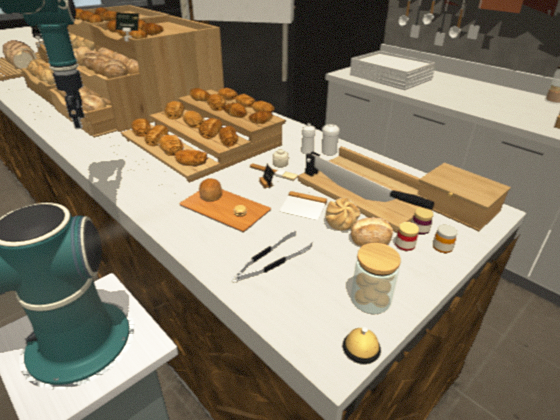

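View pics/side0.png

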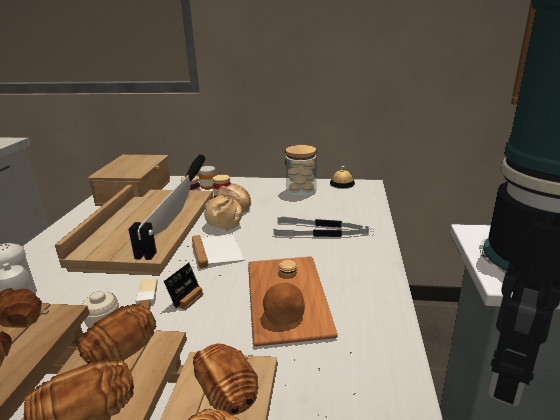

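The scene view shows the jar lid at (378,260), tongs with the hinge near (240,272) and jaws near (300,240), the macaron at (240,210) and the bun at (210,190). The side view agrees: macaron (288,267), tongs (275–372, 227), lid (300,151).

```bash
cat > h.py <<'E'
import numpy as np, cv2
def ray_plane(c,u,v,z):
    R,t=c["R"],c["t"]; C=-R.T@t
    d=R.T@np.array([(u-c["cx"])/c["fx"],(v-c["cy"])/c["fy"],1.])
    return C+d*(z-C[2])/d[2]
def cloud(c):
    v,u=np.mgrid[:420,:560]; d=c["depth"]
    P=np.stack([(u-c["cx"])/c["fx"]*d,(v-c["cy"])/c["fy"]*d,d],-1)
    P=(P-c["t"])@c["R"]; P[d==0]=np.nan
    return P
E
python3 - <<'E'
from h import *
for n,boxes in [("scene",dict(lid=(350,240,405,275),mac=(228,202,252,220),tongs=(225,228,320,285),board=(178,175,272,228),bun=(195,175,225,203),card=(250,160,275,190))),("side",dict(lid=(280,140,320,160),mac=(275,258,302,277),tongs=(268,210,380,242),board=(245,250,340,350),bun=(262,280,306,328),card=(160,260,205,310)))]:
    c=dict(np.load(n+"0.npz")); P=cloud(c); hsv=cv2.cvtColor(c["pixels"],cv2.COLOR_RGB2HSV); g=c["pixels"].max(-1)
    def sub(b): s=np.s_[b[1]:b[3],b[0]:b[2]]; return P[s].reshape(-1,3),hsv[s].reshape(-1,3),g[s].ravel()
    p,h,_=sub(boxes["lid"]); m=(p[:,2]>.12)&(p[:,2]<.16); q=p[m]
    print(n,"lid n",m.sum(),"z pct",np.percentile(q[:,2],[10,50,90,98]))
    top=q[q[:,2]>np.percentile(q[:,2],50)-.003]; print(" lid minmax",top.min(0),top.max(0),(top.min(0)+top.max(0))/2)
    p,h,_=sub(boxes["mac"]); m=(p[:,2]>.027)&(p[:,2]<.05); q=p[m]; print(" mac",m.sum(),q.min(0),q.max(0),(q.min(0)+q.max(0))/2)
    p,h,_=sub(boxes["bun"]); q=p[(p[:,2]>.035)&(p[:,2]<.1)]; print(" bun",q.min(0),q.max(0))
    p,h,_=sub(boxes["card"]); q=p[(p[:,2]>.02)&(p[:,2]<.1)]; print(" card",q.min(0),q.max(0))
    p,h,gg=sub(boxes["tongs"]); m=(gg<70)&(p[:,2]>.008)&(p[:,2]<.03); q=p[m]
    mu=q.mean(0); w,V=np.linalg.eigh(np.cov(q[:,:2].T)); print(" grips n",len(q),mu,"z",np.percentile(q[:,2],[50,95]),"axis",V[:,1],np.degrees(np.arctan2(*V[::-1,1])),"sd",w**.5)
    d=V[:,1]; y=np.array([-d[1],d[0]]); l=(q[:,:2]-mu[:2])@np.c_[d,y]; print("  ext",l.min(0),l.max(0))
    for s in(1,-1):
        k=l[l[:,1]*s>0]; print("  side",s,k.min(0),k.max(0),np.polyfit(k[:,0],k[:,1],1))
    m=(p[:,2]>.010)&(p[:,2]<.03); q=p[m]; l=(q[:,:2]-mu[:2])@np.c_[d,y]; l=l[abs(l[:,1])<.06]; print("  all",len(l),np.percentile(l,[1,99],axis=0))
E
```

```text
scene lid n 1173 z pct [0.13286584 0.14237289 0.14404699 0.14489428]
 lid minmax [ 0.52355465 -0.41898967  0.13940611] [ 0.62308377 -0.32282307  0.14622722] [ 0.57331921 -0.37090637  0.14281667]
 mac 88 [0.54170543 0.10631905 0.02787779] [0.57882353 0.14588237 0.03943206] [0.56026448 0.12610071 0.03365492]
 bun [0.51352111 0.23454722 0.03503346] [0.58587275 0.29367665 0.08003464]
 card [0.73609506 0.18397589 0.02004119] [0.87032331 0.30347726 0.06758255]
 grips n 146 [ 0.47999277 -0.10001321  0.01461838] z [0.01469982 0.02045286] axis [0.16126931 0.98691044] 80.71942091728361 sd [0.01964454 0.02823609]
  ext [-0.02858395 -0.03838069] [0.03899889 0.0345278 ]
  side 1 [-0.02858395  0.00038531] [0.03301851 0.0345278 ] [-0.02751855  0.01684861]
  side -1 [-0.02841874 -0.03838069] [ 3.89988899e-02 -3.72806743e-05] [ 0.01690817 -0.01684045]
  all 279 [[-0.0281304  -0.0560636 ]
 [ 0.1667439   0.05750565]]
side lid n 392 z pct [0.12467065 0.13961833 0.14132363 0.14192911]
 lid minmax [ 0.52537793 -0.41244714  0.13680482] [ 0.62198954 -0.31476666  0.142906  ] [ 0.57368374 -0.3636069   0.13985541]
 mac 174 [0.54160832 0.11345589 0.02703284] [0.58179476 0.14978015 0.03715158] [0.56170154 0.13161802 0.03209221]
 bun [0.51339651 0.25369547 0.03500944] [0.58864515 0.312152   0.07788535]
 card [0.74682592 0.1067045  0.02001443] [0.84545487 0.25821108 0.06508676]
 grips n 230 [ 0.48028426 -0.08788586  0.01382426] z [0.0140213  0.01848443] axis [-0.03354554  0.99943719] 91.92237853914509 sd [0.02062891 0.02837936]
  ext [-0.03832925 -0.03733948] [0.03152714 0.03619331]
  side 1 [-0.03407421  0.00118934] [0.03152714 0.03619331] [-0.00442     0.01760141]
  side -1 [-0.03832925 -0.03733948] [ 0.03137081 -0.00100044] [-0.031418   -0.01793343]
  all 283 [[-0.03872085 -0.0578865 ]
 [ 0.03051827  0.05818184]]
```

Run:
```python
from h import *
for n,b in [("scene",(225,228,320,285)),("side",(265,210,380,242))]:
    c=dict(np.load(n+"0.npz")); px=c["pixels"]; g=px.max(-1)
    m=np.zeros((420,560),np.uint8); s=np.s_[b[1]:b[3],b[0]:b[2]]; m[s]=(g[s]<75)
    k,lab,st,ce=cv2.connectedComponentsWithStats(m)
    mids=[]
    for i in range(1,k):
        if st[i,4]<30: continue
        v,u=np.nonzero(lab==i)
        Q=np.array([ray_plane(c,a,bb,.012) for a,bb in zip(u,v)])[:,:2]
        r=cv2.minAreaRect((Q*1e4).astype(np.float32)); mu=np.array(r[0])/1e4
        _,V=np.linalg.eigh(np.cov(Q.T)); d=V[:,1]*np.sign(V[0,1])
        P=cloud(c)[lab==i]
        print(n,i,st[i],"rect",mu,np.array(r[1])/10,r[2],"dir deg",np.degrees(np.arctan2(d[1],d[0])),"depth mean",np.nanmean(P,0),"xrange",Q.min(0),Q.max(0))
    # whole tongs silhouette: non-counter pixels (differ from local counter brightness)
    P=cloud(c); q=P[s][(P[s][...,2]>.009)&(P[s][...,2]<.03)]
    print(" cloud x",np.percentile(q[:,0],[0,1,99,100]),"y",np.percentile(q[:,1],[0,1,99,100]))
    cv2.imwrite(f"pics/crop_{n}.png",cv2.resize(px[s][:,:,::-1],None,fx=7 if n=="scene" else 6,fy=7 if n=="scene" else 6,interpolation=cv2.INTER_CUBIC))
a,b=[cv2.imread(f"pics/crop_{n}.png") for n in("scene","side")]
w=max(a.shape[1],b.shape[1]); f=lambda i:cv2.copyMakeBorder(i,0,0,0,w-i.shape[1],0); o=np.vstack([f(a),f(b)]); cv2.imwrite("pics/crops.png",o); print(o.shape)
```

```text
scene 1 [253 247  18  15  83] rect [ 0.48410986 -0.06775173] [72.46108398 14.64267731] 2.2236294746398926 dir deg 4.199949710774259 depth mean [ 0.48283517 -0.06837294  0.01296301] xrange [ 0.44817834 -0.07615534] [ 0.52014075 -0.05938302]
scene 2 [264 258  22  14 101] rect [ 0.48006582 -0.12409961] [15.8431366  76.51380615] 86.14476013183594 dir deg -3.294168135137475 depth mean [ 0.47913556 -0.12470654  0.01337058] xrange [ 0.44171842 -0.13287129] [ 0.51836054 -0.11440375]
 cloud x [0.35897467 0.36631827 0.61653222 0.62021323] y [-0.13750491 -0.13578504  0.06283177  0.0765512 ]
side 1 [315 219  27   9 179] rect [ 0.48037266 -0.11393331] [40.16296692 72.40112305] 84.97647094726562 dir deg -7.245080281903977 depth mean [ 0.48006924 -0.11732031  0.010241  ] xrange [ 0.44485137 -0.13647284] [ 0.5153147  -0.09240161]
side 4 [313 230  29   7 200] rect [ 0.48031475 -0.05743273] [72.3878418  32.48196716] 3.7130517959594727 dir deg 3.9708531453508153 depth mean [ 0.48086085 -0.06082057  0.01009087] xrange [ 0.44489118 -0.07583963] [ 0.51732397 -0.03904386]
 cloud x [0.35941101 0.3723967  0.61681421 0.61873874] y [-0.13526729 -0.13352536 -0.05309763 -0.05115522]
(591, 690, 3)
```

View pics/crops.png

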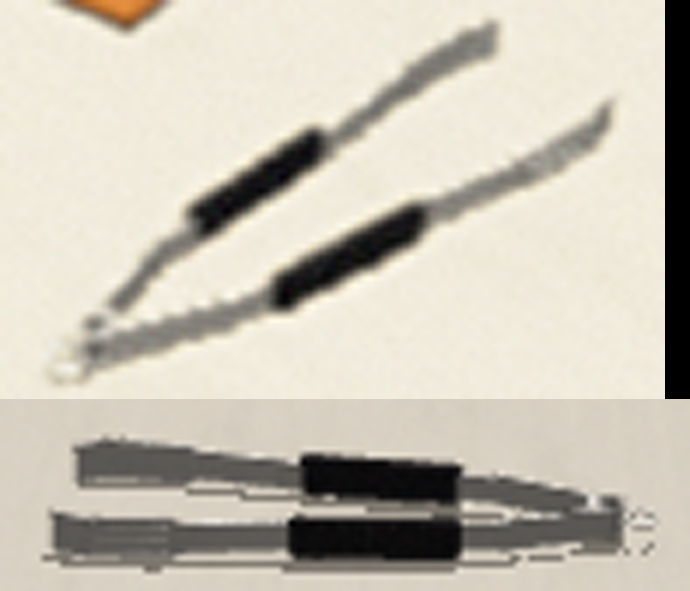

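The crops show the tongs with the hinge ring at lower left and both tips at upper right. Scene tips are about (295.7,233) left and (312.4,243) right, so the tongs point along +x. Next I'll square the tool to the world axes and shut the fingers.

Run:
```python
from h import *
c=dict(np.load("scene0.npz")); L=ray_plane(c,295.7,233,.01); R=ray_plane(c,312.4,243,.01); H=ray_plane(c,234.5,280,.01)
m=(L+R)/2; print(L,R,H, np.degrees(np.arctan2(*(m-H)[1::-1])))
c=dict(np.load("side0.npz")); L=ray_plane(c,273.7,232.7,.01); R=ray_plane(c,278,221,.01); H=ray_plane(c,369,231,.01)
m=(L+R)/2; print(L,R,H, np.degrees(np.arctan2(*(m-H)[1::-1])))
```

```text
[ 0.62195362 -0.06420033  0.01      ] [ 0.62354013 -0.13029772  0.01      ] [ 0.36527504 -0.09580808  0.01      ] -0.3206532866979785
[ 0.61832891 -0.05354031  0.01      ] [ 0.61621042 -0.1214433   0.01      ] [ 0.37294824 -0.0789302   0.01      ] -2.0069599446162516
```

Call:
play_rows(
  rows=[
    {"roll":-1,"fingers":1},
    {"roll":-1,"fingers":1},
    {"roll":-1,"fingers":1},
    {"roll":-1,"fingers":1},
    {"roll":-1,"fingers":1},
    {"roll":-1,"fingers":1},
    {"roll":-0.655,"fingers":1},
    {"fingers":1},
  ],
  grip_force=20,
)

```text
validation failed for argument at $.ro...
```

Call:
play_rows(
  rows=[
    {"dx":0,"dy":0,"dz":0,"roll":-1,"fingers":1},
    {"dx":0,"dy":0,"dz":0,"roll":-1,"fingers":1},
    {"dx":0,"dy":0,"dz":0,"roll":-1,"fingers":1},
    {"dx":0,"dy":0,"dz":0,"roll":-1,"fingers":1},
    {"dx":0,"dy":0,"dz":0,"roll":-1,"fingers":1},
    {"dx":0,"dy":0,"dz":0,"roll":-1,"fingers":1},
    {"dx":0,"dy":0,"dz":0,"roll":-0.655,"fingers":1},
    {"dx":0,"dy":0,"dz":0,"roll":0,"fingers":1},
  ],
  grip_force=20,
)

```text
time: 0.77
tool_pos: [0.3024, 0.603, 0.2305]
tcp_rot: [0.001, -3.141, 0.002]
wrist_force: [-0.5, 0.3, 0.3]
width: -0.001
```

Call:
play_rows(
  rows=[
    {"dx":-0.3,"dy":-0.95,"dz":0,"roll":0,"fingers":1},
    {"dx":-0.3,"dy":-0.95,"dz":0,"roll":0,"fingers":1},
    {"dx":-0.3,"dy":-0.95,"dz":0,"roll":0,"fingers":1},
    {"dx":-0.3,"dy":-0.95,"dz":0,"roll":0,"fingers":1},
    {"dx":-0.3,"dy":-0.95,"dz":0,"roll":0,"fingers":1},
    {"dx":-0.3,"dy":-0.95,"dz":0,"roll":0,"fingers":1},
    {"dx":-0.3,"dy":-0.95,"dz":0,"roll":0,"fingers":1},
    {"dx":-0.3,"dy":-0.95,"dz":0,"roll":0,"fingers":1},
    {"dx":-0.3,"dy":-0.95,"dz":0,"roll":0,"fingers":1},
    {"dx":-0.3,"dy":-0.95,"dz":0,"roll":0,"fingers":1},
    {"dx":-0.3,"dy":-0.95,"dz":0,"roll":0,"fingers":1},
    {"dx":-0.3,"dy":-0.95,"dz":0,"roll":0,"fingers":1},
    {"dx":-0.3,"dy":-0.95,"dz":0,"roll":0,"fingers":1},
    {"dx":-0.3,"dy":-0.95,"dz":0,"roll":0,"fingers":1},
    {"dx":-0.3,"dy":-0.95,"dz":0,"roll":0,"fingers":1},
    {"dx":-0.3,"dy":-0.95,"dz":0,"roll":0,"fingers":1},
    {"dx":-0.3,"dy":-0.95,"dz":0,"roll":0,"fingers":1},
    {"dx":0,"dy":-0.2,"dz":0,"roll":0,"fingers":1},
    {"dx":0,"dy":0,"dz":0,"roll":0,"fingers":1},
  ],
)

```text
time: 2.35
tool_pos: [0.5065, -0.0531, 0.2309]
tcp_rot: [-0.009, -3.141, 0.0]
wrist_force: [-0.3, 0.4, -1.0]
width: 0.001
```

Run:
```python
from workcell import bot, vision
import cv2, numpy as np
c=vision.read_camera("wrist"); np.savez("wrist0.npz",**c); cv2.imwrite("pics/wrist0.png",c["pixels"][:,:,::-1])
print(bot.read_state()["tool_pos"],-c["R"].T@c["t"],c["R"],c["fx"],c["cx"],c["cy"])
```

```text
[ 0.50608364 -0.05136224  0.2308458 ] [ 0.42498917 -0.05320382  0.37325952] [[ 6.16363913e-03  9.99980905e-01 -4.46086014e-04]
 [ 9.48735869e-01 -5.70680307e-03  3.16018485e-01]
 [ 3.16009905e-01 -2.37104170e-03 -9.48752928e-01]] 325.19226210127806 281.45562985472407 207.64838742126386
```

View pics/wrist0.png

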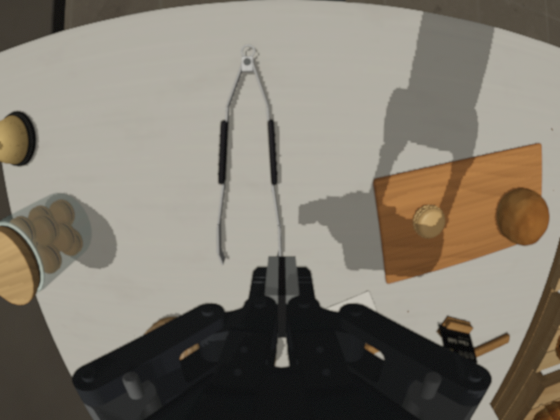

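Call:
play_rows(
  rows=[
    {"dx":-0.2,"dy":-0.95,"dz":0,"roll":0,"fingers":1},
    {"dx":-0.2,"dy":-0.95,"dz":0,"roll":0,"fingers":1},
    {"dx":-0.2,"dy":-0.95,"dz":0,"roll":0,"fingers":1},
    {"dx":-0.2,"dy":-0.95,"dz":0,"roll":0,"fingers":1},
    {"dx":-0.2,"dy":-0.95,"dz":0,"roll":0,"fingers":1},
    {"dx":-0.2,"dy":-0.95,"dz":0,"roll":0,"fingers":1},
    {"dx":-0.2,"dy":-0.95,"dz":0,"roll":0,"fingers":1},
    {"dx":-0.2,"dy":-0.95,"dz":0,"roll":0,"fingers":1},
    {"dx":-0.05,"dy":-0.2,"dz":0,"roll":0,"fingers":1},
    {"dx":0,"dy":0,"dz":0.9,"roll":0,"fingers":1},
    {"dx":0,"dy":0,"dz":0.7,"roll":0,"fingers":1},
    {"dx":0,"dy":0,"dz":0.3,"roll":0,"fingers":1},
    {"dx":0,"dy":0,"dz":0,"roll":0,"fingers":1},
  ],
)

```text
time: 3.48
tool_pos: [0.5701, -0.3587, 0.1503]
tcp_rot: [0.002, -3.134, -0.009]
wrist_force: [-0.1, 0.1, -0.2]
width: 0.004
```

The wrist view shows the tongs' ring at (250,52), grips at (223,152) and (272,152), and tips near (223,258) and (282,253). The macaron is at (429,220) and the bun at (522,216). I'll measure these with the fisheye model.

```bash
cat >> h.py <<'E'
def fish(c,u,v,z):
    a=np.array([u-c["cx"],v-c["cy"]])/c["fx"]; th=np.hypot(*a); d=np.r_[a/th*np.sin(th),np.cos(th)]
    C=-c["R"].T@c["t"]; d=c["R"].T@d; return C+d*(z-C[2])/d[2]
def tongs(c,box):
    px=c["pixels"]; m=np.zeros((420,560),np.uint8); b=box; s=np.s_[b[1]:b[3],b[0]:b[2]]; m[s]=px.max(-1)[s]<70
    k,lab,st,ce=cv2.connectedComponentsWithStats(m); out=[]
    for i in range(1,k):
        if st[i,4]<80: continue
        v,u=np.nonzero(lab==i); Q=np.array([fish(c,x,y,.015)[:2] for x,y in zip(u,v)])
        r=cv2.minAreaRect((Q*1e4).astype(np.float32)); _,V=np.linalg.eigh(np.cov(Q.T)); d=V[:,1]*np.sign(V[0,1])
        print("grip",st[i],np.array(r[0])/1e4,np.array(r[1])/10,np.degrees(np.arctan2(d[1],d[0]))); out.append(np.r_[r[0]]/1e4)
    return out
E
python3 - <<'E'
from h import *
c=dict(np.load("wrist0.npz")); o=tongs(c,(205,100,295,200))
H=fish(c,250,52,.01); Z=fish(c,247.5,63,.01); L=fish(c,282,253,.01); R=fish(c,222.5,259,.01); print("ring",H,Z,L,R)
m=(L+R)/2; print("yaw",np.degrees(np.arctan2(*(m-H)[1::-1])))
hsv=cv2.cvtColor(c["pixels"],cv2.COLOR_RGB2HSV); print(hsv[220,429],hsv[220,400])
s=np.s_[195:245,405:455]; d=hsv[s]; print(d[25,::4])
for p in [(374,182),(541,144),(387,282),(548,238)]: print("board",fish(c,*p,.012))
print("mac",fish(c,429,220,.033),"bun",fish(c,522,216,.05))
E
```

```text
grip [219 121   9  63 422] [ 0.47879004 -0.11927968] [ 7.94356308 71.02756348] -5.173140369616406
grip [269 120   8  65 356] [ 0.47973921 -0.06357856] [72.58347168  6.48395157] 2.547223561710832
ring [ 0.36669821 -0.08734397  0.01      ] [ 0.3791723  -0.09018667  0.01      ] [ 0.60541387 -0.05380118  0.01      ] [ 0.6142056 -0.1293356  0.01     ]
yaw -0.9954986635336244
[ 18 110 190] [ 14 159 111]
[[ 14 159 112]
 [ 14 157 112]
 [ 17 130 131]
 [ 18 121 141]
 [ 18 109 182]
 [ 18 105 195]
 [ 18 110 190]
 [ 19 113 187]
 [ 18 118 169]
 [ 18 123 126]
 [ 15 144 113]
 [ 15 154 154]
 [ 15 151 165]]
board [0.51422717 0.05475687 0.012     ]
board [0.45283873 0.31278351 0.012     ]
board [0.6515338  0.08714526 0.012     ]
board [0.59909515 0.37226285 0.012     ]
mac [0.55503807 0.12319949 0.033     ] bun [0.54604778 0.26010493 0.05      ]
```

Call:
play_rows(
  rows=[
    {"dx":-0.08,"dy":-0.2,"dz":0.12,"roll":0,"fingers":1},
    {"dx":0,"dy":0,"dz":0.1,"roll":0,"fingers":1},
    {"dx":0,"dy":0,"dz":0.05,"roll":0,"fingers":1},
    {"dx":0,"dy":0,"dz":0.05,"roll":0,"fingers":1},
    {"dx":0,"dy":0,"dz":0,"roll":0,"fingers":1},
  ],
)

```text
time: 3.9
tool_pos: [0.576, -0.3708, 0.1433]
tcp_rot: [0.0, 3.141, -0.001]
wrist_force: [0.3, 0.2, -0.6]
width: -0.001
```

Call:
play_rows(
  rows=[
    {"dx":0,"dy":0,"dz":0.05,"roll":0,"fingers":1},
    {"dx":0,"dy":0,"dz":0.05,"roll":0,"fingers":1},
    {"dx":0,"dy":0,"dz":0.05,"roll":0,"fingers":1},
    {"dx":0,"dy":0,"dz":0,"roll":0,"fingers":1},
    {"dx":0,"dy":0,"dz":0,"roll":0,"fingers":1},
    {"dx":0,"dy":0,"dz":0,"roll":0,"fingers":1},
  ],
)

```text
time: 4.4
tool_pos: [0.5762, -0.371, 0.138]
tcp_rot: [0.0, 3.14, -0.002]
wrist_force: [-1.0, 1.3, 5.4]
width: 0.001
```

Call:
play_rows(
  rows=[
    {"dx":0,"dy":0,"dz":0.03,"roll":0,"fingers":1},
    {"dx":0,"dy":0,"dz":0.03,"roll":0,"fingers":1},
    {"dx":0,"dy":0,"dz":0.03,"roll":0,"fingers":1},
    {"dx":0,"dy":0,"dz":0,"roll":0,"fingers":1},
    {"dx":0,"dy":0,"dz":0,"roll":0,"fingers":1},
  ],
)

```text
time: 4.82
tool_pos: [0.5761, -0.3711, 0.1342]
tcp_rot: [0.001, 3.14, -0.002]
wrist_force: [-1.1, 0.3, 5.0]
width: -0.001
```

Call:
play_rows(
  rows=[
    {"dx":0,"dy":0,"dz":0.025,"roll":0,"fingers":1},
    {"dx":0,"dy":0,"dz":0,"roll":0,"fingers":1},
    {"dx":0,"dy":0,"dz":0.025,"roll":0,"fingers":1},
    {"dx":0,"dy":0,"dz":0,"roll":0,"fingers":1},
    {"dx":0,"dy":0,"dz":0,"roll":0,"fingers":1},
  ],
)

```text
time: 5.23
tool_pos: [0.5762, -0.3711, 0.134]
tcp_rot: [0.0, 3.14, -0.002]
wrist_force: [-3.8, 3.4, 11.1]
width: -0.001
```

Call:
play_rows(
  rows=[
    {"dx":0,"dy":0,"dz":0.05,"roll":0,"fingers":1},
    {"dx":0,"dy":0,"dz":0,"roll":0,"fingers":1},
    {"dx":0,"dy":0,"dz":0,"roll":0,"fingers":1},
  ],
)

```text
time: 5.48
tool_pos: [0.5763, -0.3711, 0.1339]
tcp_rot: [0.0, 3.139, -0.002]
wrist_force: [-6.4, 5.9, 19.0]
width: -0.004
```

Call:
play_rows(
  rows=[
    {"dx":0,"dy":0,"dz":-0.5,"roll":0,"fingers":1},
    {"dx":0,"dy":0,"dz":-1,"roll":0,"fingers":1},
    {"dx":0,"dy":0,"dz":-0.8,"roll":0,"fingers":0.5},
    {"dx":0.3,"dy":0.9,"dz":0,"roll":0,"fingers":0},
    {"dx":0.3,"dy":0.9,"dz":0,"roll":0,"fingers":0},
    {"dx":0.3,"dy":0.9,"dz":0,"roll":0,"fingers":0},
    {"dx":0.3,"dy":0.9,"dz":0,"roll":0,"fingers":0},
    {"dx":0.3,"dy":0.9,"dz":0,"roll":0,"fingers":0},
    {"dx":0.3,"dy":0.9,"dz":0,"roll":0,"fingers":0},
    {"dx":0.3,"dy":0.9,"dz":0,"roll":0,"fingers":0},
    {"dx":0.23,"dy":0.68,"dz":0,"roll":0,"fingers":0},
    {"dx":0,"dy":0,"dz":0.8,"roll":0.3,"fingers":0},
    {"dx":0,"dy":0,"dz":0.8,"roll":0,"fingers":0},
    {"dx":0,"dy":0,"dz":0.8,"roll":0,"fingers":0},
    {"dx":0,"dy":0,"dz":0.6,"roll":0,"fingers":0},
    {"dx":0,"dy":0,"dz":0,"roll":0,"fingers":0},
    {"dx":0,"dy":0,"dz":0,"roll":0,"fingers":0},
  ],
)

```text
time: 6.9
tool_pos: [0.4809, -0.0911, 0.0996]
tcp_rot: [-0.033, -3.138, -0.001]
wrist_force: [0.4, -0.1, 0.5]
width: 1.0
```

Run:
```python
from workcell import bot, vision
from h import *
c=vision.read_camera("wrist"); np.savez("wrist1.npz",**c); cv2.imwrite("pics/wrist1.png",c["pixels"][:,:,::-1])
s=bot.read_state();print(s["tool_pos"],s["tcp_rot"],s["width"])
c=vision.read_camera("scene"); P=cloud(c)[240:275,350:405].reshape(-1,3); q=P[(P[:,2]>.12)&(P[:,2]<.16)]; print("lid z",np.percentile(q[:,2],[50,90]))
```

```text
[ 0.48267694 -0.09157417  0.10140488] [ 3.33885360e-02  3.14140013e+00 -4.04154456e-05] 0.9974967206855926
lid z [0.13464916 0.13619321]
```

View pics/wrist1.png

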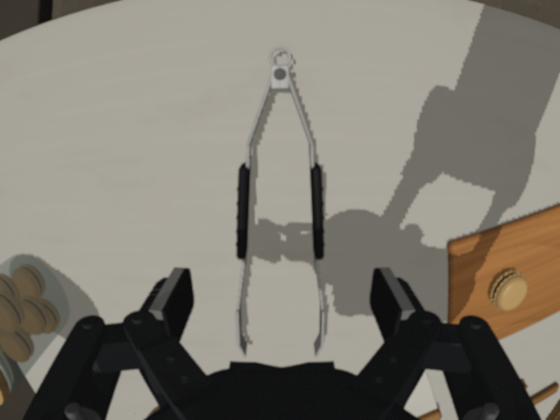

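The lid top dropped from 142.4 mm to 134.6 mm, so it is home. The wrist view shows the grips at (243,211) and (318,211), lying between the open fingers at x of about 180 and 383.

Run:
```python
from h import *
c=dict(np.load("wrist1.npz")); o=tongs(c,(225,150,335,262))
print("mid",(o[0]+o[1])/2,"ring",fish(c,282,56,.005),"tips",fish(c,245,352,.01),fish(c,319,352,.01))
```

```text
grip [311 163  13  97 980] [ 0.47984985 -0.06497972] [76.11068726  8.42977676] 2.400606278108443
grip [237 164  13  95 951] [ 0.47861211 -0.12056133] [ 8.18047485 74.59735718] -5.190789687465682
mid [ 0.47923098 -0.09277053] ring [ 0.36453492 -0.08877768  0.005     ] tips [ 0.62147859 -0.12971684  0.01      ] [ 0.62310509 -0.0586714   0.01      ]
```

Call:
play_rows(
  rows=[
    {"dx":0,"dy":-0.03,"dz":0.8,"roll":0,"fingers":0},
    {"dx":0,"dy":0,"dz":0.8,"roll":0,"fingers":0},
    {"dx":0,"dy":0,"dz":0.5,"roll":0,"fingers":0},
    {"dx":0,"dy":0,"dz":0.2,"roll":0,"fingers":0},
    {"dx":0,"dy":0,"dz":0.1,"roll":0,"fingers":0},
    {"dx":0,"dy":0,"dz":0,"roll":0,"fingers":0},
    {"dx":0,"dy":0,"dz":0,"roll":0,"fingers":0},
  ],
)

```text
time: 7.58
tool_pos: [0.4843, -0.0932, 0.0067]
tcp_rot: [0.033, 3.138, -0.001]
wrist_force: [0.3, -0.0, -0.1]
width: 1.0
```

Call:
play_rows(
  rows=[
    {"dx":0,"dy":0,"dz":0.05,"roll":0,"fingers":0.2},
    {"dx":0,"dy":0,"dz":0.05,"roll":0,"fingers":0.2},
    {"dx":0,"dy":0,"dz":0,"roll":0,"fingers":0.25},
    {"dx":0,"dy":0,"dz":0,"roll":0,"fingers":0.27},
    {"dx":0,"dy":0,"dz":0,"roll":0,"fingers":0.3},
    {"dx":0,"dy":0,"dz":0,"roll":0,"fingers":0.33},
    {"dx":0,"dy":0,"dz":0,"roll":0,"fingers":0.35},
    {"dx":0,"dy":0,"dz":0,"roll":0,"fingers":0.35},
    {"dx":0,"dy":0,"dz":0,"roll":0,"fingers":0.35},
  ],
)

```text
time: 8.33
tool_pos: [0.4845, -0.0932, 0.0032]
tcp_rot: [0.033, 3.138, -0.001]
wrist_force: [-1.9, -0.5, 10.9]
width: 0.653
```

Run:
```python
from workcell import bot, vision
from h import *
s=bot.read_state();print(s["tool_pos"],s["wrist_force"],s["width"])
a=vision.read_camera("side")["pixels"][190:260,240:400]; b=vision.read_camera("wrist")["pixels"]
a=cv2.resize(a,(560,245),interpolation=cv2.INTER_CUBIC); cv2.imwrite("pics/g1.png",np.vstack([a,b[60:400]])[:,:,::-1])
```

```text
[ 0.48453179 -0.09316122  0.00318663] [-1.93687551 -0.49856805 10.87723012] 0.6528703611359052
```

View pics/g1.png

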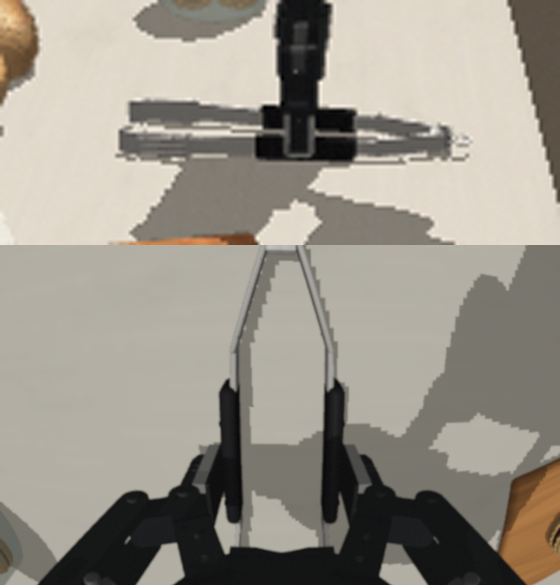

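The fingers hold the grips at 55.5 mm. The 11 N upward reading means the fingertips are touching the counter lightly. I'll lift gently.

Call:
play_rows(
  rows=[
    {"dx":0,"dy":0,"dz":-0.05,"roll":0,"fingers":0.35},
    {"dx":0,"dy":0,"dz":-0.1,"roll":0,"fingers":0.35},
    {"dx":0,"dy":0,"dz":-0.2,"roll":0,"fingers":0.35},
    {"dx":0,"dy":0,"dz":-0.3,"roll":0,"fingers":0.35},
    {"dx":0,"dy":0,"dz":-0.4,"roll":0,"fingers":0.35},
    {"dx":0,"dy":0,"dz":-0.4,"roll":0,"fingers":0.35},
    {"dx":0,"dy":0,"dz":-0.2,"roll":0,"fingers":0.35},
    {"dx":0,"dy":0,"dz":0,"roll":0,"fingers":0.35},
    {"dx":0,"dy":0,"dz":0,"roll":0,"fingers":0.35},
  ],
)

```text
time: 9.18
tool_pos: [0.4826, -0.0927, 0.0673]
tcp_rot: [0.033, 3.14, -0.0]
wrist_force: [0.4, -0.8, -2.0]
width: 0.652
```

Run:
```python
from workcell import bot, vision
from h import *
s=bot.read_state();print(s["tool_pos"],s["wrist_force"],s["width"])
a=vision.read_camera("side"); np.savez("side2.npz",**a); a=a["pixels"][170:250,240:400]; b=vision.read_camera("wrist"); np.savez("wrist2.npz",**b); b=b["pixels"]
a=cv2.resize(a,(560,280),interpolation=cv2.INTER_CUBIC); cv2.imwrite("pics/g2.png",np.vstack([a,b[100:400]])[:,:,::-1])
```

```text
[ 0.48264931 -0.09270273  0.06725247] [ 0.42832237 -0.75546131 -2.00688078] 0.6521075242476775
```

View pics/g2.png

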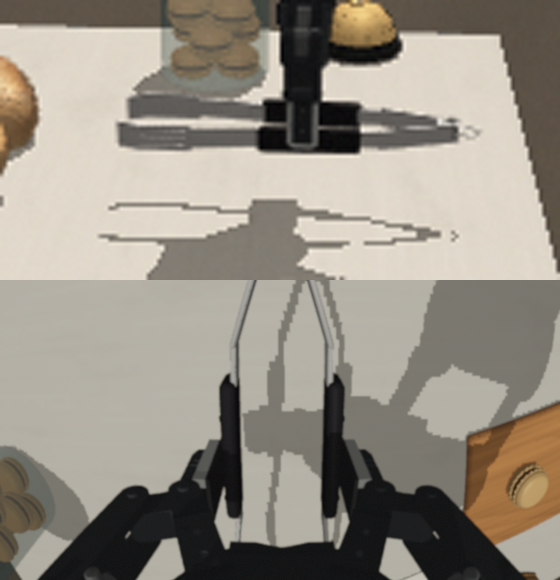

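Run:
```python
from h import *
# tongs pitch from side depth
c=dict(np.load("side2.npz")); P=cloud(c)[170:222,260:380].reshape(-1,3); q=P[(P[:,2]>.04)&(P[:,2]<.1)&(P[:,1]<-.03)&(P[:,1]>-.15)]
for a in np.arange(.36,.64,.03):
    k=q[(q[:,0]>a)&(q[:,0]<a+.03)]
    if len(k): print("x",round(a,2),len(k),"z",np.percentile(k[:,2],[5,50,95]).round(4),"y",k[:,1].min().round(3),k[:,1].max().round(3))
# macaron
for n,b,f in [("wrist0",(410,200,450,242),fish),("wrist1",(485,262,535,318),fish),("wrist2",(500,275,556,335),fish),("scene0",(226,200,254,220),ray_plane),("side0",(274,256,302,278),ray_plane)]:
    c=dict(np.load(n+".npz")); px=c["pixels"].astype(int)
    s=np.s_[b[1]:b[3],b[0]:b[2]]; m=np.zeros((420,560),np.uint8)
    hsv=cv2.cvtColor(c["pixels"],cv2.COLOR_RGB2HSV); m[s]=(hsv[s][...,1]<145)&(hsv[s][...,0]>14)&(hsv[s][...,1]>70)
    k,lab,st,ce=cv2.connectedComponentsWithStats(m); i=1+st[1:,4].argmax()
    v,u=np.nonzero(lab==i); Q=np.array([f(c,x,y,.024)[:2] for x,y in zip(u,v)]); (x,y),r=cv2.minEnclosingCircle((Q*1e3).astype(np.float32))
    print(n,st[i],"centre",x,y,"r",r,"at z.024 ext",Q.min(0),Q.max(0))
```

```text
x 0.36 61 z [0.0675 0.075  0.0813] y -0.101 -0.08
x 0.39 117 z [0.0669 0.0739 0.0802] y -0.111 -0.072
x 0.42 130 z [0.0667 0.0736 0.0805] y -0.118 -0.063
x 0.45 160 z [0.0658 0.0759 0.0928] y -0.12 -0.051
x 0.48 160 z [0.0643 0.0786 0.0973] y -0.123 -0.049
x 0.51 122 z [0.0671 0.0741 0.0803] y -0.122 -0.062
x 0.54 126 z [0.0666 0.0736 0.0805] y -0.126 -0.062
x 0.57 161 z [0.0643 0.0733 0.0822] y -0.126 -0.059
x 0.6 99 z [0.0641 0.0736 0.0822] y -0.126 -0.063
wrist0 [412 204  34  35 882] centre 560.1231079101562 128.02264404296875 r 24.17255210876465 at z.024 ext [0.53772923 0.10425821] [0.58278134 0.15122357]
wrist1 [ 489  269   39   42 1216] centre 561.0292358398438 129.69808959960938 r 29.698949813842773 at z.024 ext [0.53687612 0.10210429] [0.58715296 0.15663069]
wrist2 [ 508  284   41   45 1358] centre 560.4276123046875 129.80108642578125 r 32.52421569824219 at z.024 ext [0.53551305 0.09972617] [0.58813373 0.15840437]
scene0 [233 205  14  11  82] centre 562.6690673828125 129.58705139160156 r 28.399194717407227 at z.024 ext [0.54038678 0.10562713] [0.58598876 0.15140404]
side0 [279 260  19  16 210] centre 562.4110717773438 128.23316955566406 r 30.80018424987793 at z.024 ext [0.54097919 0.09796653] [0.58089428 0.15818818]
```

The tongs are level, underside about 64 mm with the TCP at 67 mm. Five views put the macaron at (0.561, 0.129). I'll carry the jaws over it.

Call:
play_rows(
  rows=[
    {"dx":0.05,"dy":0.3,"dz":0,"roll":0,"fingers":0.35},
    {"dx":0.1,"dy":0.6,"dz":0,"roll":0,"fingers":0.35},
    {"dx":0.1,"dy":0.7,"dz":0,"roll":0,"fingers":0.35},
    {"dx":0.1,"dy":0.7,"dz":0,"roll":0,"fingers":0.35},
    {"dx":0.1,"dy":0.7,"dz":0,"roll":0,"fingers":0.35},
    {"dx":0.1,"dy":0.7,"dz":0,"roll":0,"fingers":0.35},
    {"dx":0.1,"dy":0.7,"dz":0,"roll":0,"fingers":0.35},
    {"dx":0.11,"dy":0.6,"dz":0,"roll":0,"fingers":0.35},
    {"dx":0.1,"dy":0.4,"dz":0,"roll":0,"fingers":0.35},
    {"dx":0,"dy":0.165,"dz":0,"roll":0,"fingers":0.35},
    {"dx":0,"dy":0,"dz":0,"roll":0,"fingers":0.35},
    {"dx":0,"dy":0,"dz":0,"roll":0,"fingers":0.35},
    {"dx":0,"dy":0,"dz":0,"roll":0,"fingers":0.35},
  ],
)

```text
time: 10.37
tool_pos: [0.4526, 0.13, 0.0665]
tcp_rot: [-0.034, -3.141, 0.001]
wrist_force: [0.4, -0.5, -1.2]
width: 0.652
```

Run:
```python
from workcell import bot, vision
from h import *
s=bot.read_state();print(s["tool_pos"],s["tcp_rot"],s["wrist_force"],s["width"])
a=vision.read_camera("side"); np.savez("side3.npz",**a); b=vision.read_camera("scene"); np.savez("scene3.npz",**b)
a=cv2.resize(a["pixels"][205:325,220:400],(720,480),interpolation=cv2.INTER_CUBIC)
b=cv2.resize(b["pixels"][150:270,170:300],(520,480),interpolation=cv2.INTER_CUBIC)
o=np.hstack([a,b]); o=cv2.resize(o,(800,310)); cv2.imwrite("pics/g3.png",o[:,:,::-1])
```

```text
[0.45256891 0.12996163 0.06652773] [-3.38055357e-02 -3.14076490e+00  8.17987729e-04] [ 0.37260155 -0.50635529 -1.24786019] 0.6522493980270458
```

View pics/g3.png

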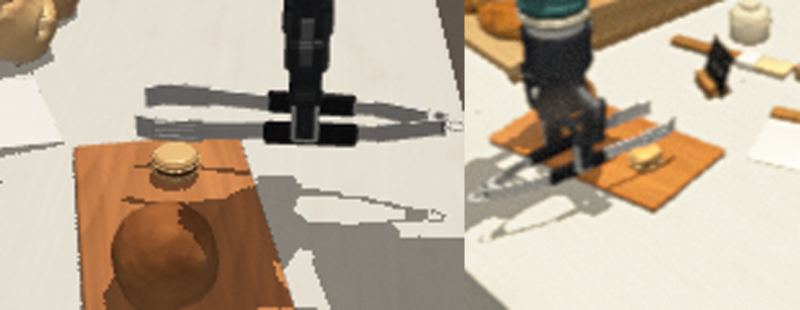

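Side and scene crops show the level tongs above the board, with the macaron under the jaw end. I'll check the jaw position numerically.

Run:
```python
from h import *
for n in("side3","scene3"):
    P=cloud(dict(np.load(n+".npz"))).reshape(-1,3); q=P[(P[:,2]>.058)&(P[:,2]<.09)&(P[:,0]>.49)&(P[:,0]<.62)&(P[:,1]>.08)&(P[:,1]<.19)]
    for a in np.arange(.50,.60,.015):
        k=q[(q[:,0]>a)&(q[:,0]<a+.015)]
        l=k[k[:,1]>.128]; r=k[k[:,1]<=.128]
        f=lambda t:(len(t),np.percentile(t[:,1],[10,50,90]).round(4),np.percentile(t[:,2],[3,97]).round(4)) if len(t) else 0
        print(n,round(a,3),"L",f(l),"R",f(r))
    print("xmax L,R",q[q[:,1]>.128][:,0].max(),q[q[:,1]<=.128][:,0].max())
```

```text
side3 0.5 L (50, array([0.1521, 0.1542, 0.1568]), array([0.0664, 0.0806])) R (44, array([0.1024, 0.1043, 0.1066]), array([0.0649, 0.0799]))
side3 0.515 L (44, array([0.1544, 0.1559, 0.1573]), array([0.0661, 0.0791])) R (42, array([0.1006, 0.103 , 0.104 ]), array([0.0662, 0.0797]))
side3 0.53 L (57, array([0.1556, 0.1577, 0.1594]), array([0.0635, 0.0819])) R (54, array([0.0984, 0.1003, 0.1021]), array([0.0645, 0.0816]))
side3 0.545 L (67, array([0.1549, 0.1575, 0.1591]), array([0.0626, 0.082 ])) R (56, array([0.0985, 0.1001, 0.1018]), array([0.0642, 0.0816]))
side3 0.56 L (61, array([0.1554, 0.1569, 0.1587]), array([0.0627, 0.0814])) R (51, array([0.0985, 0.0996, 0.1016]), array([0.0627, 0.0814]))
side3 0.575 L (51, array([0.1512, 0.154 , 0.1562]), array([0.0628, 0.082 ])) R (53, array([0.1003, 0.1025, 0.1051]), array([0.0631, 0.0827]))
side3 0.59 L 0 R 0
xmax L,R 0.5882809244358906 0.5884966890253006
scene3 0.5 L 0 R (17, array([0.1011, 0.1022, 0.1048]), array([0.0665, 0.0809]))
scene3 0.515 L (6, array([0.1504, 0.1525, 0.1539]), array([0.0698, 0.0794])) R (21, array([0.0986, 0.101 , 0.1027]), array([0.0665, 0.0817]))
scene3 0.53 L (19, array([0.1526, 0.1546, 0.1572]), array([0.0659, 0.0838])) R (24, array([0.0955, 0.0976, 0.0995]), array([0.066 , 0.0841]))
scene3 0.545 L (22, array([0.153 , 0.1547, 0.1562]), array([0.0648, 0.0846])) R (24, array([0.0952, 0.0974, 0.0997]), array([0.0656, 0.0837]))
scene3 0.56 L (21, array([0.1524, 0.1545, 0.1572]), array([0.0656, 0.0835])) R (21, array([0.0942, 0.0964, 0.0983]), array([0.0643, 0.0842]))
scene3 0.575 L (29, array([0.1466, 0.1507, 0.1549]), array([0.0649, 0.0833])) R (16, array([0.0973, 0.0989, 0.1006]), array([0.066 , 0.0828]))
scene3 0.59 L (1, array([0.1513, 0.1513, 0.1513]), array([0.0653, 0.0653])) R 0
xmax L,R 0.5906295992115124 0.5861031246566458
```

Call:
play_rows(
  rows=[
    {"dx":0,"dy":0.05,"dz":0.2,"roll":0,"fingers":0.35},
    {"dx":0,"dy":0,"dz":0.3,"roll":0,"fingers":0.35},
    {"dx":0,"dy":0,"dz":0.3,"roll":0,"fingers":0.35},
    {"dx":0,"dy":0,"dz":0.2,"roll":0,"fingers":0.35},
    {"dx":0,"dy":0,"dz":0.1,"roll":0,"fingers":0.35},
    {"dx":0,"dy":0,"dz":0.05,"roll":0,"fingers":0.35},
    {"dx":0,"dy":0,"dz":0,"roll":0,"fingers":0.35},
    {"dx":0,"dy":0,"dz":0,"roll":0,"fingers":0.35},
  ],
)

```text
time: 11.13
tool_pos: [0.4531, 0.1326, 0.0211]
tcp_rot: [0.033, 3.141, 0.0]
wrist_force: [0.1, -0.6, -0.9]
width: 0.653
```

Run:
```python
from workcell import bot, vision
from h import *
s=bot.read_state();print(s["tool_pos"],s["wrist_force"],s["width"])
a=vision.read_camera("side"); np.savez("side4.npz",**a); b=vision.read_camera("scene"); np.savez("scene4.npz",**b)
P=cloud(a).reshape(-1,3); q=P[(P[:,0]>.545)&(P[:,0]<.58)&(P[:,1]>.145)&(P[:,1]<.17)]; print("left jaw z",np.percentile(q[q[:,2]>.0145][:,2],[3,97]))
a=cv2.resize(a["pixels"][235:325,230:365],(540,360),interpolation=cv2.INTER_CUBIC)
b=cv2.resize(b["pixels"][170:250,190:290],(450,360),interpolation=cv2.INTER_CUBIC)
cv2.imwrite("pics/g4.png",cv2.resize(np.hstack([a,b]),(800,290))[:,:,::-1])
```

```text
[0.45311042 0.13262265 0.02111383] [ 0.10532108 -0.55945464 -0.89348421] 0.6528645133898845
left jaw z [0.01813616 0.03748845]
```

View pics/g4.png

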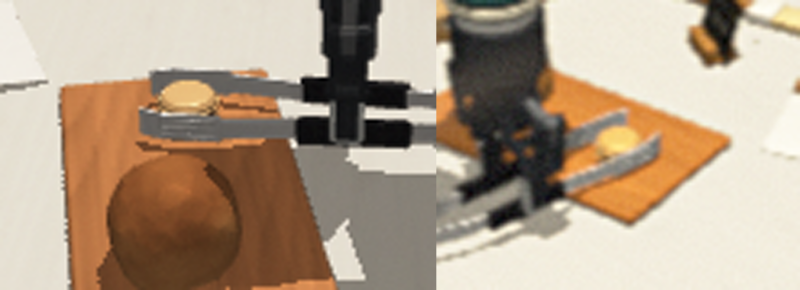

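The macaron sits between the jaws, at about (188,97) in the side crop. I'll lower slightly more and squeeze.

Call:
play_rows(
  rows=[
    {"dx":0,"dy":0,"dz":0.04,"roll":0,"fingers":0.35},
    {"dx":0,"dy":0,"dz":0,"roll":0,"fingers":0.38},
    {"dx":0,"dy":0,"dz":0,"roll":0,"fingers":0.4},
    {"dx":0,"dy":0,"dz":0,"roll":0,"fingers":0.42},
    {"dx":0,"dy":0,"dz":0,"roll":0,"fingers":0.44},
    {"dx":0,"dy":0,"dz":0,"roll":0,"fingers":0.46},
    {"dx":0,"dy":0,"dz":0,"roll":0,"fingers":0.48},
    {"dx":0,"dy":0,"dz":0,"roll":0,"fingers":0.5},
    {"dx":0,"dy":0,"dz":0,"roll":0,"fingers":0.5},
    {"dx":0,"dy":0,"dz":0,"roll":0,"fingers":0.5},
    {"dx":0,"dy":0,"dz":0,"roll":0,"fingers":0.5},
    {"dx":0,"dy":0,"dz":0,"roll":0,"fingers":0.5},
  ],
)

```text
time: 12.23
tool_pos: [0.4528, 0.1327, 0.0193]
tcp_rot: [0.033, 3.141, 0.0]
wrist_force: [0.4, 0.0, -1.1]
width: 0.562
```

Call:
play_rows(
  rows=[
    {"dx":0,"dy":0,"dz":0,"roll":0,"fingers":0.5},
    {"dx":0,"dy":0,"dz":0,"roll":0,"fingers":0.5},
    {"dx":0,"dy":0,"dz":-0.1,"roll":0,"fingers":0.5},
    {"dx":0,"dy":0,"dz":-0.2,"roll":0,"fingers":0.5},
    {"dx":0,"dy":0,"dz":-0.3,"roll":0,"fingers":0.5},
    {"dx":0,"dy":0,"dz":-0.2,"roll":0,"fingers":0.5},
    {"dx":0,"dy":0,"dz":0,"roll":0,"fingers":0.5},
    {"dx":0,"dy":0,"dz":0,"roll":0,"fingers":0.5},
  ],
  grip_force=25,
)

```text
time: 12.9
tool_pos: [0.4536, 0.1328, 0.0523]
tcp_rot: [0.033, 3.139, 0.001]
wrist_force: [-0.0, -0.0, -2.5]
width: 0.56
```

Run:
```python
from workcell import bot, vision
from h import *
s=bot.read_state();print(s["tool_pos"],s["wrist_force"],s["width"])
a=vision.read_camera("side"); b=vision.read_camera("scene")
a=cv2.resize(a["pixels"][225:325,220:370],(540,360),interpolation=cv2.INTER_CUBIC)
b=cv2.resize(b["pixels"][160:250,180:292],(450,360),interpolation=cv2.INTER_CUBIC)
cv2.imwrite("pics/g5.png",cv2.resize(np.hstack([a,b]),(800,290))[:,:,::-1])
```

```text
[0.45359052 0.13281927 0.05226214] [-0.00733964 -0.03314918 -2.47748717] 0.5603351011871653
```

View pics/g5.png

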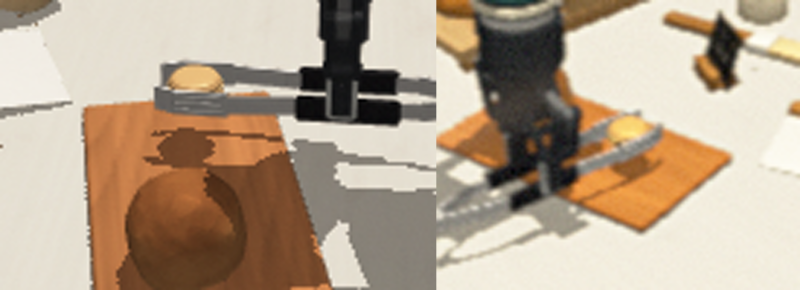

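The macaron is lifted clear in the jaws, with its shadow on the board. I'll raise it slowly to about 0.2 m.

Call:
play_rows(
  rows=[
    {"dx":0,"dy":0,"dz":-0.1,"roll":0,"fingers":0.5},
    {"dx":0,"dy":0,"dz":-0.2,"roll":0,"fingers":0.5},
    {"dx":0,"dy":0,"dz":-0.3,"roll":0,"fingers":0.5},
    {"dx":0,"dy":0,"dz":-0.4,"roll":0,"fingers":0.5},
    {"dx":0,"dy":0,"dz":-0.4,"roll":0,"fingers":0.5},
    {"dx":0,"dy":0,"dz":-0.4,"roll":0,"fingers":0.5},
    {"dx":0,"dy":0,"dz":-0.4,"roll":0,"fingers":0.5},
    {"dx":0,"dy":0,"dz":-0.4,"roll":0,"fingers":0.5},
    {"dx":0,"dy":0,"dz":-0.4,"roll":0,"fingers":0.5},
    {"dx":0,"dy":0,"dz":-0.3,"roll":0,"fingers":0.5},
    {"dx":0,"dy":0,"dz":-0.2,"roll":0,"fingers":0.5},
    {"dx":0,"dy":0,"dz":-0.1,"roll":0,"fingers":0.5},
    {"dx":0,"dy":0,"dz":0,"roll":0,"fingers":0.5},
    {"dx":0,"dy":0,"dz":0,"roll":0,"fingers":0.5},
    {"dx":0,"dy":0,"dz":0,"roll":0,"fingers":0.5},
    {"dx":0,"dy":0,"dz":0,"roll":0,"fingers":0.5},
    {"dx":0,"dy":0,"dz":0,"roll":0,"fingers":0.5},
    {"dx":0,"dy":0,"dz":0,"roll":0,"fingers":0.5},
  ],
)

```text
time: 14.5
tool_pos: [0.4524, 0.1325, 0.1946]
tcp_rot: [-0.033, -3.14, 0.0]
wrist_force: [0.6, 0.1, -1.5]
width: 0.561
```

Run:
```python
from workcell import bot, vision
from h import *
a=vision.read_camera("side"); b=vision.read_camera("scene"); s=bot.read_state();print(s["tool_pos"],s["wrist_force"],s["width"],abs(s["joint_vel"]).max())
P=cloud(a); hsv=cv2.cvtColor(a["pixels"],cv2.COLOR_RGB2HSV); m=(hsv[...,1]>80)&(P[...,2]>.13)&(P[...,2]<.23)&(abs(P[...,0]-.56)<.03)&(abs(P[...,1]-.13)<.03)
q=P[m]; print("macaron",m.sum(),q.min(0) if m.any() else 0,q.max(0) if m.any() else 0)
P=cloud(b)[240:275,350:405].reshape(-1,3); q=P[(P[:,2]>.12)&(P[:,2]<.16)]; print("lid z",np.percentile(q[:,2],[50,90]))
cv2.imwrite("pics/g6.png",cv2.resize(np.hstack([a["pixels"][100:380,130:430],b["pixels"][100:380,140:440]]),(800,373))[:,:,::-1])
```

```text
[0.45256655 0.13258252 0.19491618] [-0.17970665  0.74883746 -1.35093054] 0.5599401729527814 0.0032628627865404964
macaron 125 [0.54101477 0.10897596 0.19968602] [0.57962782 0.14811194 0.21123585]
lid z [0.1346587  0.13618736]
```

View pics/g6.png

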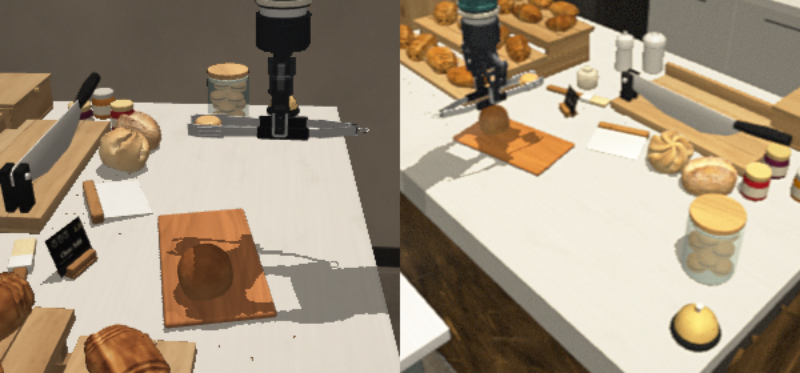

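The macaron is held in the jaws at about 0.19–0.21 m and still. The lid is home, and the bun, card and scraper look undisturbed.

```bash
python3 -c "
from workcell import bot
print(bot.finish_job())"
```

```text
the job is handed in; nothing more can be done
None
```

I pressed the lid home first, then picked the macaron off the board with the tongs. I handed the job in at about 14.6 s of robot time, with the macaron held up in their jaws.

- **Lid:** it stopped hard at 134 mm with the push rising to 19 N. Its top measured 142.4 mm before and 134.7 mm at the end.
- **Macaron:** the visible upper part measured 0.200–0.211 m above the counter, so its underside is about 0.19 m up. The grip width was steady at 0.56, and joint speeds were near zero (0.003 rad/s).
- **Everything else:** the bun, price card and scraper look undisturbed in the last pictures; I did not measure them again.
- **Disagreements:**
  - The grips stopped 47.6 mm apart rather than the stated 46 mm, but the macaron lifted and stayed held.
  - While gripping the tongs, the fingertips pressed on the counter at about 11 N.

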